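# Pull a fuse carrier out of its base in the vise

### The job

A fuse base stands loose between the open jaws of the small machine vise, with its fuse carrier clipped into it. Crank the vise handle clockwise (as seen from the crank end) until the jaw clamps the base firmly, so that the base cannot come up with the carrier; then pinch the carrier's two side catches together and draw it straight up out of the base, so that the fuse can be looked at. Finish while holding the carrier upright by its pinched catches, about 10 cm above where it sat, with the base still clamped in the vise and the tools and spare part beside the vise left where they lie.

Things in the scene. Friction and masses are not known exactly. Their poses are not given: they have to be found in the camera images.
- vise: Small grey machine vise, fixed; origin on the worktop under its middle, x along the screw away from the crank, y along the jaws. Foot 138 x 72 mm, ears 112 mm wide. Bed 22 mm up; fixed jaw at x = 28 to 58 mm, moving jaw about -42 to -12 mm, both 68 mm wide, 58 mm high. Screw axis 46 mm above the worktop; crank at x = -82 to -130 mm.
- crank_axis (a point): Point on the screw's axis, level with the middle of the crank's handle: 114 mm from the vise's origin towards -x, 46 mm above the worktop. Its axes are the vise's.
- crank_handle (a point): Middle of the crank's handle: a black sleeve, 13 mm in diameter, 33 mm long, parallel to the screw, 35 mm from its axis, spinning freely on its pin. It sticks out from the crank arm away from the vise; the arm's face lies 17 mm from this point. Its orientation means nothing as it spins.
- crank (a joint): Crank angle, rad. 0: handle level with the axis on the vise's +y side; grows clockwise seen from the crank end (over the top to -y; pi/2 is straight up). Starts at 0.3 to 1.0; 2.4 mm of jaw per rad. Turns freely with 4 N at the handle; the jaw nips the base against the fixed jaw at about 2.0; then stiff: about 12 N at the handle, 2.15 to 2.4 rad, is a firm clamp. Stays within 0.3 rad of where left.
- vise_jaw: Moving jaw of the vise, 68 mm wide; origin on the vise's bed at the middle of its flat steel face, which looks along +x to the fixed jaw. The crank drives it 2.4 mm per rad.
- fuse_base: Loose black plastic fuse base, 40 x 52 mm and 46 mm high, open at the top, about 0.22 kg, with terminal screws and a window on its +y and -y sides, in which the catches' barbs lock; origin at the centre of its underside, which stands on the vise's bed; x across the jaws, z up.
- carrier_grip (a point): Centre of the fuse carrier's head, midway between its thumb pads at their mid-height: 65 mm above the carrier's underside, 70 mm above the base's when seated. Grey frame, 76 mm high, 0.13 kg, with a white brass-ended fuse in its open front; z up, y through the two catches. 0.8 mm play in the base; spring contacts drag with about 8 N for the first 35 mm of the draw.
- catch_left (a joint): Catch on the carrier's +y side: springy arm with a ribbed thumb pad, 20 mm wide (x), 23 mm high, outer face about 27.5 mm from the carrier's middle at rest, 17 mm pressed home, when it is upright. Rad: 0 at rest, barb locked; grows pressed inward, stop at about 0.18; free from about 0.12. Takes 2.5 to 6.5 N. The pad begins 13 mm above the base's top: keep fingertips above the base.
- catch_right (a joint): The same catch on the carrier's -y side, mirrored.
- driver_2: Screwdriver with a teal handle lying beside the vise, 126 mm long, a bystander; origin under its middle.
- tweezers_1: Steel tweezers lying beside the vise, 125 mm long, a bystander; origin under their middle.
- spare_fuse: Spare fuse, white with brass ends, 10 mm diameter and 38 mm long, lying beside the vise, a bystander; origin under its middle.
There are look-alikes about, which are no part of the job. Leave any blue, green or red look-alike of the part that bears carrier_grip alone.

How it is judged:
By the outcome, as a careful person would: the job done as asked, in the order asked, and still so for the second after the job is handed in, while the arm keeps its last pose, push and grip.
It also fails if it takes over 51 s, if anything falls off the work surface, if the arm or the gripper's body presses on something with over 40 N, if the wrist force passes 120 N, or if a joint passes its speed limit or range.

### The arm

A 6-joint arm with a two-finger parallel gripper is mounted at the origin on a cart in front of the work surface, level with it; the furniture and walls round the work are solid. World frame = base frame: x ahead of the robot, y to its left, z up, the work surface at z = 0. Lengths are in m, angles in degrees, forces in N, time in s.
With the tool pointing down it reaches from about 0.275 to 0.85 m from the base axis. Payload 19 kg.
Tool frame: the origin (TCP) lies between the finger pads; the fingertips stand 8 mm ahead of it and the grasp point (between the pads) lies 11 mm behind it; z points along the fingers, y is the line along which they close (so a half turn about z gives the same grasp; the last joint's range is limited). The gripper opens to 85 mm and grips with 20 to 120 N. Pads are 22 mm wide; open, the fingers measure 114 mm over their backs; the gripper's body (76 mm by 85 mm) begins 54 mm behind the grasp point. The pads swing forward as they close: fully open they stand 13 mm farther back than shut.
Start: joints at [-72.995, 8.623, 82.357, -0, 89.026, -7.678], TCP at [0.24, -0.522, 0.239] pointing down, gripper open.
Joint ranges: [-160.23, 160.23], [-39.13, 120.54], [6.94, 153.29], [-79.49, 259.48], [9.18, 160.14], [-161.06, 161.06]. Speed limits (degrees/s): [108.29, 108.29, 127.2, 172.46, 172.46, 172.46].

### API

Orientations are given as a 3x3 rotation matrix whose columns are the frame's x, y, z axes.
In Python, from cell import * gives the robot as it stands. The module is installed in compiled form; this text tells all that it offers. Calls block until the motion is done:
- move_ptp(position, orientation): joint-space move of the TCP to a pose.
- move_l(position, vel=0.15, frame=None, contact_N=None): straight line of the TCP; frame=None keeps the orientation; vel is the mean speed in m/s. With contact_N (N) it stops when the force on the tool has changed by that much, and returns True; else False.
- movej(angles): joint-space move.
- command_gripper(opening, f_grip=None): opening from 0.0 (shut) to 1.0 (fully open); f_grip is the grip in N (None keeps the last); returns when the fingers have stopped.
- dwell(seconds).
- inverse_kinematics(position, orientation): joint angles nearest the present ones, or None.
- snapshot(name): name is "scene" or "side" or "wrist"; returns (picture, depth): 400x640x3 uint8, red, green, blue; 400x640 float32, m along the optical axis (not along the pixel's ray), 0 where there is no reading.
- get_calibration(name): a dict with "camera_matrix" (3x3 intrinsics, pixels), "D" ([k1, k2, p1, p2, k3] as OpenCV has them; the pictures are not rectified), "rvec" (rotation vector, rad) and "tvec" (3), from world to camera coordinates, as OpenCV has them; the wrist camera has in their place "mount" (4x4, takes a point from camera to tool coordinates, whose origin is the TCP and whose axes are the flange's). Camera axes: x right, y down, z forward; pixel columns grow to the right and rows downward; lengths in m; the calibration is good to about 2 mm. A picture is of the moment at which its call begins: read the wrist's pose just before it. get_calibration takes no time and is no camera call.
A pose or a line that the arm cannot do raises IKError and nothing moves.
- hand_in(): hands the job in; it is judged then, once.
Readings, each from a call of its own:
- current_t(): time.
- current_joint_pos(): joint angles.
- current_joint_vel(): joint speeds.
- current_tau(): joint torques, N m.
- current_tcp_pos(): TCP position.
- current_eef_rot(): TCP orientation.
- current_wrist_force(): force on the tool from outside, world axes, zero at the start.
- current_wrist_torque(): the same for the moment, N m.
- current_finger_gap(): opening from 0.0 (shut) to 1.0 (fully open).
- current_finger_force(): force on a finger pad.
Only numpy, scipy, OpenCV 4.12 (cv2) and the standard library are available. Lean on these libraries where they do the work, as an engineer would, in place of code of your own. Each camera call takes 0.05 s, during which the arm holds its last target. There are 200 camera calls.

## Working session

There is one attempt and no reset: what is moved stays moved. The work goes in short steps, each a Python script; the robot and the scene stay as the last script left them, time stands still between calls to the robot, and variables do not carry over. Pictures are saved under pics/ and viewed, at most 10 in all, crops included, and the job is handed in when it is done.

```bash
mkdir -p pics; cat > h.py <<'E'
from cell import *
import numpy as np, cv2
def T_cw(name):
    c=get_calibration(name)
    if 'mount' in c:
        T=np.eye(4);T[:3,:3]=current_eef_rot();T[:3,3]=current_tcp_pos();return T@np.array(c['mount'])
    R=cv2.Rodrigues(np.array(c['rvec'],float))[0];T=np.eye(4);T[:3,:3]=R.T;T[:3,3]=-R.T@np.array(c['tvec'],float).ravel();return T
def cloud(name,save=None):
    T=T_cw(name);im,d=snapshot(name);c=get_calibration(name)
    if save: cv2.imwrite('pics/'+save,im[:,:,::-1]); np.savez('pics/'+save+'.npz',im=im,d=d,T=T)
    u,v=np.meshgrid(np.arange(640.),np.arange(400.))
    p=cv2.undistortPoints(np.stack([u,v],-1).reshape(-1,1,2),np.array(c['camera_matrix'],float),np.array(c['D'],float)).reshape(400,640,2)
    P=np.concatenate([p*d[...,None],d[...,None]],-1)@T[:3,:3].T+T[:3,3]
    P[d<=0]=np.nan
    return im,P
E
python3 - <<'E'
from h import *
a,P=cloud('scene','s1.png');b,Q=cloud('side','s2.png');c,W=cloud('wrist','w1.png')
np.savez('pics/P.npz',P=P,Q=Q,W=W)
for n in('scene','side','wrist'):print(n,T_cw(n).round(2).tolist())
print(current_t())
E
```

```text
scene [[-0.62, -0.61, 0.5, 0.17], [-0.79, 0.49, -0.38, 0.4], [-0.02, -0.63, -0.78, 0.76], [0.0, 0.0, 0.0, 1.0]]
side [[0.93, -0.21, 0.31, 0.33], [-0.38, -0.53, 0.76, -0.58], [0.0, -0.82, -0.57, 0.6], [0.0, 0.0, 0.0, 1.0]]
wrist [[0.42, -0.87, -0.25, 0.3], [-0.91, -0.4, -0.11, -0.49], [-0.0, 0.28, -0.96, 0.37], [0.0, 0.0, 0.0, 1.0]]
0.15
```

View pics/s1.png

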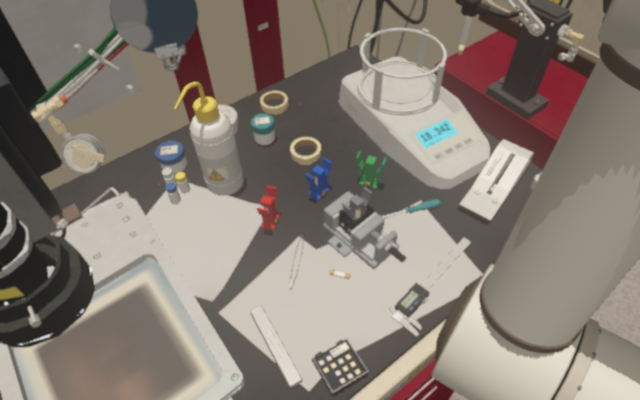

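View pics/s2.png

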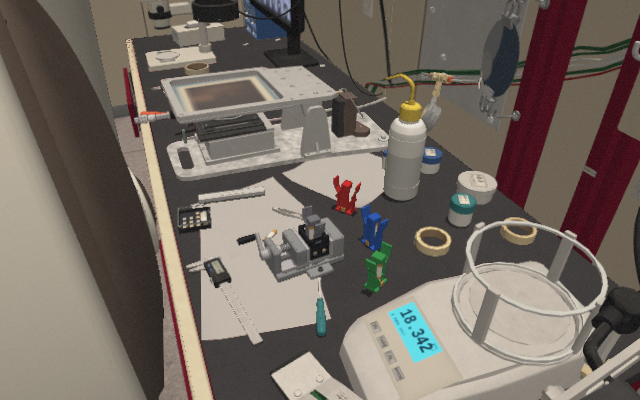

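The vise shows at (360,225) in the scene picture and (305,245) in the side one. Its crank points towards the robot, at (395,255) and (245,240). Next I'll build a top-down height map.

```bash
python3 - <<'E'
import numpy as np,cv2
z=np.load('pics/P.npz');P,Q=z['P'],z['Q']
a=cv2.imread('pics/s1.png');b=cv2.imread('pics/s2.png')
for n,M,uv in(('sc',P,[(360,225),(355,205),(395,255),(340,274),(320,180),(370,170)]),('si',Q,[(312,215),(312,240),(245,240),(345,195),(375,230),(377,270),(320,310)])):
    for u,v in uv: print(n,u,v,M[v,u].round(3))
c=np.nanmean(P[215:235,350:370].reshape(-1,3),0);print(c)
S=2000;x0,y0=c[0]-.13,c[1]-.13  # 0.5mm px
out=[]
for M,im in((P,a),(Q,b)):
    o=np.zeros((520,390,3),np.uint8)
    k=np.isfinite(M).all(-1);p=M[k];col=im[k]
    i=np.argsort(p[:,2]);p,col=p[i],col[i]
    s=1500
    r=((c[0]+.17-p[:,0])*s).astype(int);q=((c[1]+.13-p[:,1])*s).astype(int)
    ok=(r>=0)&(r<519)&(q>=0)&(q<389)&(p[:,2]>0.008)
    h=cv2.applyColorMap((np.clip(p[:,2]/.12,0,1)*255).astype(np.uint8)[:,None],cv2.COLORMAP_JET)[:,0]
    for rr,qq,hh in zip(r[ok],q[ok],h[ok]): cv2.circle(o,(int(qq),int(rr)),1,hh.tolist(),-1)
    out.append(o)
o=np.hstack(out);cv2.imwrite('pics/top.png',o)
crop=cv2.resize(b[190:300,225:360],None,fx=5,fy=5,interpolation=cv2.INTER_CUBIC);cv2.imwrite('pics/crop.png',crop)
E
```

```text
sc 360 225 [0.542 0.036 0.054]
sc 355 205 [0.561 0.034 0.094]
sc 395 255 [0.444 0.044 0.08 ]
sc 340 274 [0.505 0.114 0.01 ]
sc 320 180 [0.677 0.026 0.054]
sc 370 170 [ 0.636 -0.071  0.053]
si 312 215 [0.567 0.03  0.098]
si 312 240 [ 0.555 -0.001  0.067]
si 245 240 [0.441 0.03  0.078]
si 345 195 [0.682 0.131 0.047]
si 375 230 [0.692 0.013 0.038]
si 377 270 [ 0.641 -0.088  0.04 ]
si 320 310 [ 0.524 -0.115  0.016]
[0.54190014 0.03810614 0.05828754]
```

View pics/top.png

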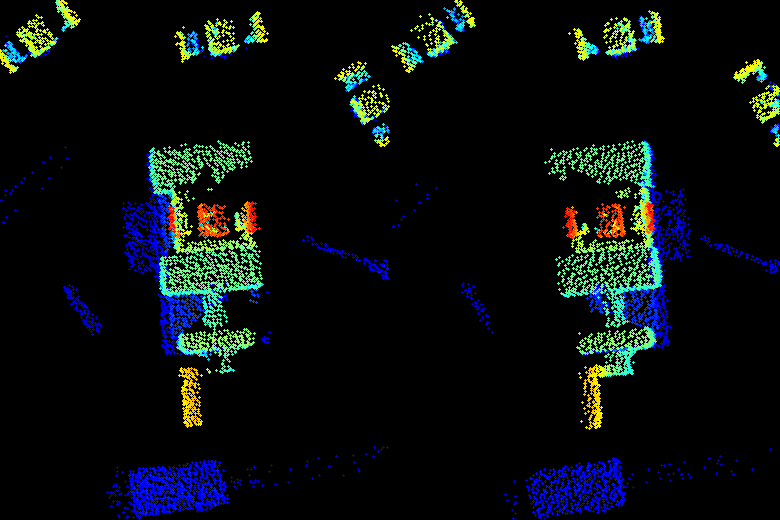

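View pics/crop.png

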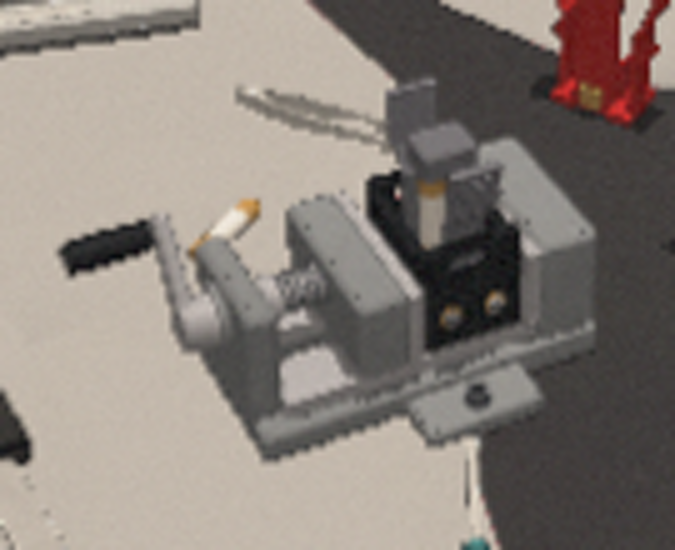

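The map shows the vise nearly aligned with world x, with the carrier head in red and the handle in yellow. In the crop the carrier is seated and the handle is up on the +y side. I'll fit these numerically.

```bash
python3 - <<'E'
import numpy as np,cv2
from scipy.optimize import least_squares
z=np.load('pics/P.npz')
ims={'P':cv2.imread('pics/s1.png'),'Q':cv2.imread('pics/s2.png')}
for n in 'PQ':
    M=z[n];k=np.isfinite(M).all(-1);p=M[k]
    def box(x,y,zz):return p[(p[:,0]>x[0])&(p[:,0]<x[1])&(p[:,1]>y[0])&(p[:,1]<y[1])&(p[:,2]>zz[0])&(p[:,2]<zz[1])]
    for nm,q in(('fixed',box((.585,.63),(-.02,.09),(.053,.063))),('moving',box((.50,.56),(-.02,.09),(.053,.063))),('head',box((.54,.6),(.0,.07),(.083,.12))),('handle',box((.41,.468),(.02,.07),(.062,.1)))):
        r=cv2.minAreaRect((q[:,:2]*1000).astype(np.float32))
        print(n,nm,len(q),'ctr',np.round(r[0],1),'size',np.round(r[1],1),'ang',round(r[2],1),'z5/50/95',np.percentile(q[:,2],[5,50,95]).round(4), 'y90',np.percentile(q[:,1],[2,98]).round(4),'x',np.percentile(q[:,0],[2,98]).round(4))
E
```

```text
P fixed 330 ctr [600.5  34.3] size [31.4 67.8] ang 5.1 z5/50/95 [0.0549 0.058  0.06  ] y90 [0.0034 0.0663] x [0.5868 0.6155]
P moving 571 ctr [530.4  27.5] size [59.2 67.1] ang 0.0 z5/50/95 [0.0537 0.0575 0.0611] y90 [-0.0035  0.0594] x [0.5078 0.5591]
P head 281 ctr [564.9  27.5] size [22.2 55.4] ang 2.0 z5/50/95 [0.0847 0.0964 0.1033] y90 [0.0001 0.0546] x [0.5543 0.5756]
P handle 175 ctr [446.8  39.8] size [19.4 38.8] ang 85.0 z5/50/95 [0.0735 0.08   0.083 ] y90 [0.0339 0.0467] x [0.4283 0.4656]
Q fixed 290 ctr [604.7  28.6] size [71.4 30.7] ang 82.8 z5/50/95 [0.0551 0.0575 0.0593] y90 [-0.0043  0.0598] x [0.5884 0.6153]
Q moving 486 ctr [530.   22.7] size [59.7 68.5] ang 0.9 z5/50/95 [0.0538 0.0571 0.0614] y90 [-0.0098  0.0531] x [0.514  0.5577]
Q head 237 ctr [564.6  32.1] size [21.4 41. ] ang 1.4 z5/50/95 [0.0863 0.0961 0.1028] y90 [0.0128 0.0501] x [0.5542 0.5747]
Q handle 204 ctr [447.   30.8] size [41.3 20.9] ang 2.0 z5/50/95 [0.0653 0.0775 0.0819] y90 [0.0224 0.0387] x [0.4277 0.4671]
```

```bash
cat >> h.py <<'E'
def down(yaw_deg,s=1):
    a=np.radians(yaw_deg);y=s*np.array([-np.sin(a),np.cos(a),0]);z=np.array([0,0,-1.]);return np.stack([np.cross(y,z),y,z],1)
E
python3 - <<'E'
from h import *
print(np.round(get_calibration('wrist')['mount'],3).tolist(),current_eef_rot().round(2).tolist())
for s in(1,-1):
    for p in((.447,.036,.08),(.43,.03,.25),(.565,.03,.1),(.565,.03,.2),(.57,.03,.25),(.6,.03,.25)):
        q=inverse_kinematics(p,down(5.5,s));print(s,p,None if q is None else np.round(q,0))
E
```

```text
[[-0.001, -0.96, -0.279, 0.071], [1.0, -0.001, -0.001, -0.0], [0.001, -0.279, 0.96, -0.134], [0.0, 0.0, 0.0, 1.0]] [[0.91, 0.42, -0.0], [0.42, -0.91, 0.0], [0.0, -0.0, -1.0]]
1 (0.447, 0.036, 0.08) [  -5.    0.  111.   -0.   69. -101.]
1 (0.43, 0.03, 0.25) [  -6.   -9.   99.   -0.   90. -102.]
1 (0.565, 0.03, 0.1) [  -5.   12.   94.   -0.   73. -100.]
1 (0.565, 0.03, 0.2) [  -5.    8.   87.   -0.   84. -100.]
1 (0.57, 0.03, 0.25) [  -5.    8.   82.   -0.   90. -100.]
1 (0.6, 0.03, 0.25) [  -4.   12.   78.   -0.   91. -100.]
-1 (0.447, 0.036, 0.08) [ -5.   0. 111.  -0.  69.  79.]
-1 (0.43, 0.03, 0.25) [-6. -9. 99. -0. 90. 78.]
-1 (0.565, 0.03, 0.1) [-5. 12. 94. -0. 73. 80.]
-1 (0.565, 0.03, 0.2) [-5.  8. 87. -0. 84. 80.]
-1 (0.57, 0.03, 0.25) [-5.  8. 82. -0. 90. 80.]
-1 (0.6, 0.03, 0.25) [-4. 12. 78. -0. 91. 80.]
```

```bash
python3 - <<'E'
from h import *
move_ptp([.46,.033,.22],down(5.5,-1)); dwell(.3)
im,W=cloud('wrist','w2.png');np.save('pics/W2.npy',W)
k=np.isfinite(W).all(-1);p=W[k]
def box(x,y,zz):return p[(p[:,0]>x[0])&(p[:,0]<x[1])&(p[:,1]>y[0])&(p[:,1]<y[1])&(p[:,2]>zz[0])&(p[:,2]<zz[1])]
for nm,q in(('fixed',box((.585,.63),(-.03,.1),(.053,.063))),('moving',box((.507,.55),(-.03,.1),(.053,.063))),('head',box((.54,.6),(-.02,.08),(.083,.12))),('handle',box((.41,.465),(-.01,.08),(.06,.1))),('plate',box((.46,.5),(-.03,.08),(.05,.075)))):
    if len(q)<10: print(nm,len(q));continue
    r=cv2.minAreaRect((q[:,:2]*1000).astype(np.float32))
    print(nm,len(q),'ctr',np.round(r[0],1),'size',np.round(r[1],1),'ang',round(r[2],1),'z5/50/95',np.percentile(q[:,2],[5,50,95]).round(4), 'y',np.percentile(q[:,1],[2,98]).round(4),'x',np.percentile(q[:,0],[2,98]).round(4))
print(current_t())
E
```

```text
fixed 2745 ctr [599.6  30.6] size [33.3 68. ] ang 6.0 z5/50/95 [0.0548 0.0571 0.0586] y [-0.0008  0.0631] x [0.5868 0.6163]
moving 2121 ctr [528.4  24.4] size [42.7 68. ] ang 0.2 z5/50/95 [0.0543 0.0569 0.0587] y [-0.0071  0.0566] x [0.5179 0.5467]
head 1361 ctr [566.7  23.6] size [22.6 58.3] ang 4.7 z5/50/95 [0.0862 0.0974 0.1035] y [-0.0044  0.0522] x [0.5555 0.5772]
handle 513 ctr [447.1  32.7] size [35.9 23.9] ang 1.6 z5/50/95 [0.0752 0.0797 0.0816] y [0.0291 0.0432] x [0.4301 0.4646]
plate 1243 ctr [481.9  19.9] size [37.4 50.5] ang 8.9 z5/50/95 [0.0519 0.06   0.0668] y [-0.0023  0.0438] x [0.4648 0.4985]
2.6417
```

View pics/w2.png

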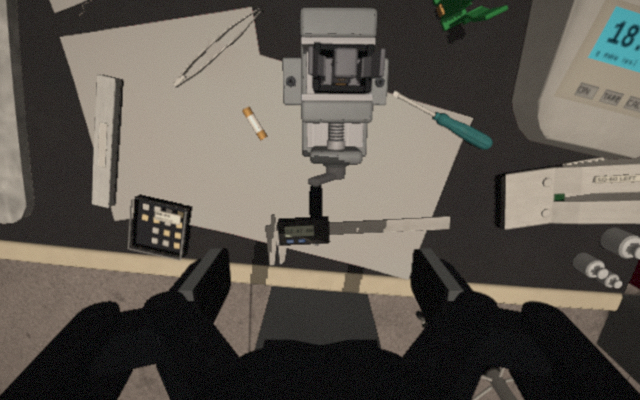

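The wrist picture shows the vise at (335,95) and the handle at (316,200). Fitted values agree with the given sizes: origin ≈ (0.558, 0.027), yaw ≈ 5.3°, handle ≈ (0.444, 0.037, 0.0745) with the crank at ≈ 0.95 rad. Next I grip the handle and make the first part of the turn.

```bash
cat >> h.py <<'E'
YAW=5.3; R=down(YAW,-1); vx=R[:,0]; vy=-R[:,1]; O=np.array([.5582,.0272,0])
def V(x,y,z): return O+vx*x+vy*y+np.array([0,0,z])
def hp(phi,r=.035,dx=-.116): return V(dx,r*np.cos(phi),.046+r*np.sin(phi)-.011)
def rad_tan(phi):
    f=current_wrist_force();return f@(vy*np.cos(phi)+[0,0,np.sin(phi)]), f@(-vy*np.sin(phi)+[0,0,np.cos(phi)]), f
E
python3 - <<'E'
from h import *
p=hp(.95)
move_ptp(p+[0,0,.06],R); 
print(move_l(p,vel=.12,contact_N=8))
command_gripper(0.0,40); dwell(.2)
print('gap',current_finger_gap(),'F',current_finger_force(),current_wrist_force().round(1),current_tcp_pos().round(4),p.round(4))
if .1<current_finger_gap()<.22:
  for phi in (1.05,1.15,1.25,1.35):
    move_l(hp(phi),vel=.04); r,t,f=rad_tan(phi);print(phi,'rad %.1f tan %.1f'%(r,t),f.round(1),round(current_finger_gap(),3))
cloud('wrist','w3.png');print(current_t())
E
```

```text
False
gap 0.13126056807725875 F 38.94654929637909 [ 0.6 -3.4 -1.3] [0.4408 0.0367 0.0634] [0.4408 0.0368 0.0635]
1.05 rad -3.5 tan -0.8 [ 2.1 -0.8 -3.4] 0.133
1.15 rad -3.5 tan -0.6 [ 2.2 -0.7 -3.4] 0.134
1.25 rad -2.2 tan -0.6 [ 1.7  0.  -2.3] 0.137
1.35 rad -2.0 tan -0.7 [ 1.   0.4 -2.2] 0.132
5.6833
```

View pics/w3.png

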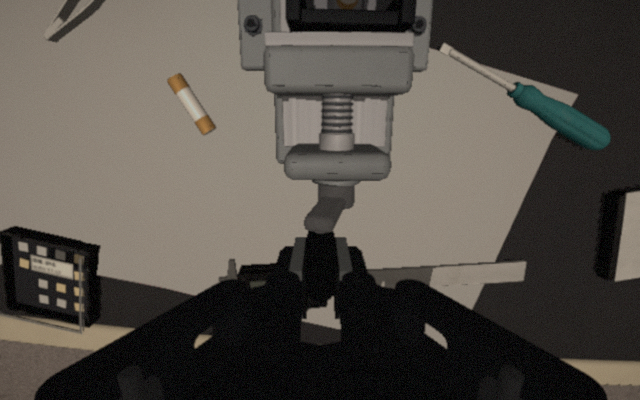

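The handle is held between the pads at (318,265) and turns with little force. I'll keep turning until the resistance reaches a firm clamp.

```bash
python3 - <<'E'
from h import *
phi=1.35
while phi<2.5:
    phi+=.1 if phi<1.9 else .04
    move_l(hp(phi),vel=.04); 
    if phi>1.9: dwell(.1)
    r,t,f=rad_tan(phi)
    q=current_tcp_pos()-V(-.116,0,.035);a=np.arctan2(q[2],q@vy)
    print('%.2f act %.2f rad %.1f tan %.1f'%(phi,a,r,t),f.round(1),round(current_finger_gap(),3))
    if t<-13.5 or abs(r)>35: break
print(current_t())
E
```

```text
1.45 act 1.45 rad -1.0 tan -0.6 [-0.1  0.5 -1. ] 0.132
1.55 act 1.55 rad -0.9 tan -1.1 [-0.7  1.  -1. ] 0.132
1.65 act 1.65 rad 0.7 tan -0.3 [-1.7  0.1  0.7] 0.134
1.75 act 1.75 rad 0.4 tan -0.3 [-1.9  0.1  0.5] 0.136
1.85 act 1.85 rad 1.4 tan -0.1 [-2.3 -0.5  1.4] 0.133
1.95 act 1.95 rad 3.5 tan 1.4 [-2.8 -2.8  2.7] 0.133
1.99 act 1.99 rad 3.9 tan -2.2 [-3.5  0.1  4.5] 0.136
2.03 act 2.03 rad 3.3 tan -2.2 [-4.4  0.1  4. ] 0.135
2.07 act 2.07 rad 4.6 tan -4.8 [-5.4  1.5  6.3] 0.129
2.11 act 2.10 rad 5.4 tan -6.6 [-5.8  2.3  8. ] 0.132
2.15 act 2.14 rad 5.7 tan -8.1 [-6.2  3.1  9.2] 0.136
2.19 act 2.18 rad 5.5 tan -11.2 [-6.5  5.4 11. ] 0.137
2.23 act 2.21 rad 5.7 tan -12.9 [-7.3  6.  12.4] 0.135
2.27 act 2.25 rad 5.1 tan -14.6 [-8.4  7.2 13.3] 0.135
10.0833
```

```bash
python3 - <<'E'
from h import *
command_gripper(1.0); p=current_tcp_pos(); move_l(p+[0,0,.12],vel=.2)
move_ptp(V(.008,0,.20),R); dwell(.3)
im,W=cloud('wrist','w4.png')
p=W[np.isfinite(W).all(-1)]
v=np.stack([(p-O)@vx,(p-O)@vy,p[:,2]],1)*1000
def box(x,y,zz):return v[(v[:,0]>x[0])&(v[:,0]<x[1])&(v[:,1]>y[0])&(v[:,1]<y[1])&(v[:,2]>zz[0])&(v[:,2]<zz[1])]
for nm,q in(('fixed',box((20,70),(-45,45),(54,61))),('moving',box((-50,-8),(-45,45),(54,61))),('base',box((-15,32),(-35,35),(64,72))),('head',box((-20,40),(-40,40),(85,120))),('L',box((-20,40),(16,40),(85,120))),('R',box((-20,40),(-40,-16),(85,120))),('mid',box((-20,40),(-14,14),(85,120))),('handle',box((-135,-98),(-45,30),(60,90)))):
    if len(q)<10: print(nm,len(q));continue
    r=cv2.minAreaRect(q[:,:2].astype(np.float32))
    print(nm,len(q),'ang',round(r[2],1),np.round(r[1],1),'x',np.percentile(q[:,0],[2,98]).round(1),'y',np.percentile(q[:,1],[2,98]).round(1),'z',np.percentile(q[:,2],[5,50,95]).round(1))
print(current_t(),current_wrist_force().round(1))
E
```

```text
fixed 2520 ang 89.8 [67.4 38.6] x [28.9 57.9] y [-32.4  31.6] z [54.7 57.  58.6]
moving 1479 ang 89.4 [67.7 33.9] x [-35.5 -14.3] y [-32.   31.7] z [55.1 57.1 58.5]
base 477 ang 89.7 [51.8 39.9] x [-10.5  28.7] y [-29.5  21.7] z [64.1 67.1 70.9]
head 1154 ang 89.0 [58.4 21.1] x [-0.4 19.9] y [-32.3  24.4] z [ 87.9  97.4 103.4]
L 259 ang 88.9 [ 6.8 19.8] x [-0. 19.] y [18.7 25. ] z [ 87.5 100.9 103.8]
R 278 ang 0.8 [19.8  7.2] x [-0.4 18.9] y [-33.  -26.3] z [ 86.4  99.8 103.6]
mid 617 ang 89.5 [17.3 21.1] x [-0.5 20. ] y [-12.3   4.6] z [89.3 97.1 98.3]
handle 350 ang 1.0 [30.2 13. ] x [-126.5  -98.7] y [-22.8 -10. ] z [77.1 81.5 83. ]
12.4667 [-0.1 -0.4  0.1]
```

View pics/w4.png

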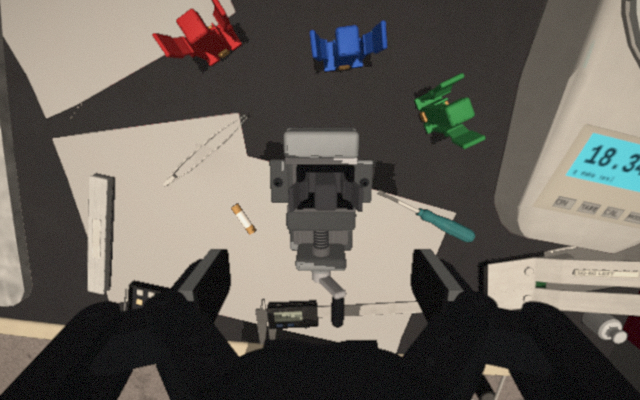

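The catches and base sit centred at vise (9, −4) mm, seen at (322,185) in the picture. The handle now reads about 2.07 rad, so it sprang back after release. I'll regrip it, crank to about 2.4 rad and check where it settles.

```bash
python3 - <<'E'
from h import *
p=hp(2.07)
move_ptp(p+[0,0,.08],R); print(move_l(p,vel=.15,contact_N=8))
command_gripper(0.0,40)
def rep(phi):
    r,t,f=rad_tan(phi);q=current_tcp_pos()-V(-.116,0,.035);print('%.2f act %.2f rad %.1f tan %.1f'%(phi,np.arctan2(q[2],q@vy),r,t),f.round(1),round(current_finger_gap(),3));return t
rep(2.07)
for phi in (2.15,2.22,2.28,2.33,2.38,2.43):
    move_l(hp(phi),vel=.04); dwell(.1)
    if rep(phi)<-21: break
command_gripper(.35); print(current_wrist_force().round(1))
p=current_tcp_pos(); command_gripper(1.0);move_l(p+[0,0,.12],vel=.25)
move_ptp(V(-.03,0,.20),R); dwell(.2)
im,W=cloud('wrist','w5.png')
p=W[np.isfinite(W).all(-1)]
v=np.stack([(p-O)@vx,(p-O)@vy,p[:,2]],1)*1000
def box(x,y,zz):return v[(v[:,0]>x[0])&(v[:,0]<x[1])&(v[:,1]>y[0])&(v[:,1]<y[1])&(v[:,2]>zz[0])&(v[:,2]<zz[1])]
for nm,q in(('fixed',box((20,70),(-45,45),(54,61))),('moving',box((-50,-8),(-45,45),(54,61))),('L',box((-20,40),(16,40),(85,120))),('R',box((-20,40),(-40,-16),(85,120))),('handle',box((-135,-102),(-45,30),(58,90)))):
    print(nm,len(q),'x',np.percentile(q[:,0],[2,98]).round(1),'y',np.percentile(q[:,1],[2,98]).round(1),'z',np.percentile(q[:,2],[5,50,95]).round(1))
print(current_t(),current_wrist_force().round(1))
E
```

```text
False
2.07 act 2.07 rad 3.4 tan -0.7 [-1.  -1.1  3.3] 0.132
2.15 act 2.14 rad 4.9 tan -7.0 [-2.3  3.   7.9] 0.13
2.22 act 2.21 rad 6.7 tan -10.7 [-4.   4.1 11.8] 0.133
2.28 act 2.26 rad 6.0 tan -14.4 [-5.6  6.5 13.9] 0.13
2.33 act 2.31 rad 6.6 tan -16.9 [-6.3  7.2 16.4] 0.132
2.38 act 2.35 rad 6.6 tan -20.1 [-7.6  8.4 19.1] 0.132
2.43 act 2.40 rad 7.5 tan -23.1 [-8.2  8.7 22.4] 0.139
[1.1 4.2 0.2]
fixed 2704 x [29.7 58.1] y [-32.2  31.4] z [54.8 57.1 58.6]
moving 1799 x [-35.6 -13. ] y [-32.   31.8] z [54.9 57.1 58.5]
L 282 x [-0.1 18.9] y [18.7 25.1] z [ 87.2 101.5 104. ]
R 303 x [-0.3 18.7] y [-33.  -26.6] z [ 86.8 100.4 103.7]
handle 336 x [-127.6 -102.4] y [-22.8 -10.5] z [78.  81.7 83.3]
18.7667 [ 0.9 -0.   0.3]
```

Even after 23 N at 2.40 rad it settles again at about 2.07 rad, past the nip point. That is the elastic springback the description allows, with the jaw still preloaded. Next I pinch the carrier.

```bash
python3 - <<'E'
from h import *
p=V(.0093,-.004,.081)
move_ptp(p+[0,0,.06],R); print('contact',move_l(p,vel=.1,contact_N=6))
command_gripper(0.0,35); dwell(.2)
g=current_finger_gap();print('gap',g,g*85,'F',current_finger_force(),current_wrist_force().round(1),current_tcp_pos().round(4))
if .36<g<.46:
    for dz in(.004,.015,.04):
        move_l(p+[0,0,dz],vel=.03); print(dz,current_wrist_force().round(1),round(current_finger_gap(),3))
cloud('side','s6.png');im=cv2.imread('pics/s6.png');cv2.imwrite('pics/s6c.png',cv2.resize(im[160:310,200:400],None,fx=4,fy=4))
print(current_t())
E
```

```text
contact False
gap 0.3704245788516014 31.48608920238612 F 35.21867394447327 [-0.9 -0.8  9.3] [0.5684 0.0239 0.0821]
0.004 [0.2 0.5 3.9] 0.37
0.015 [-0.9  1.3  3. ] 0.367
0.04 [-0.2  0.6 -1.3] 0.366
22.4667
```

View pics/s6c.png

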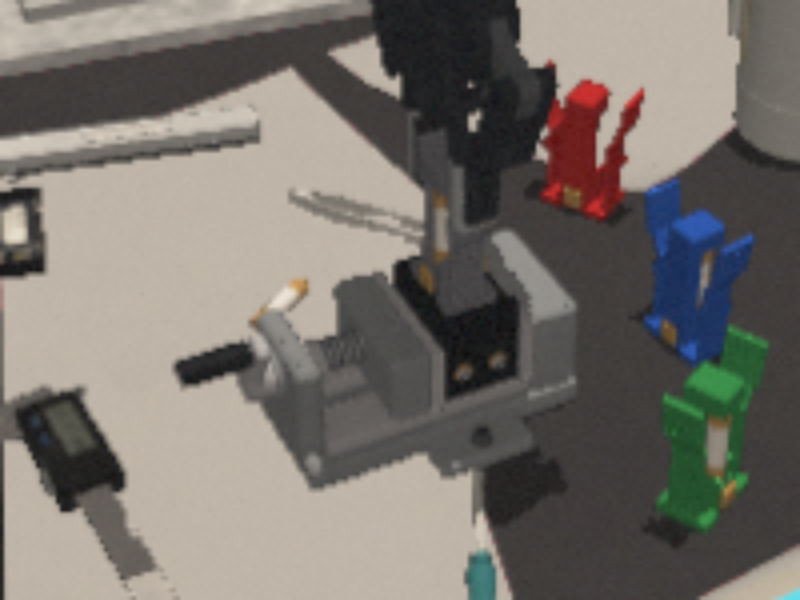

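The carrier is rising out at (455,260) and the base is still seated in the jaws. I'll finish the lift and check.

```bash
python3 - <<'E'
from h import *
p=V(.0093,-.004,.081)
move_l(p+[0,0,.101],vel=.05); dwell(.4); print(current_wrist_force().round(1),round(current_finger_gap(),3),current_tcp_pos().round(4))
cloud('side','s7.png');im=cv2.imread('pics/s7.png');cv2.imwrite('pics/s7c.png',cv2.resize(im[130:310,190:400],None,fx=3.3,fy=3.3))
print(current_t())
E
```

```text
[ 0.9 -0.2 -1.2] 0.364 [0.5678 0.0241 0.182 ]
24.2833
```

View pics/s7c.png

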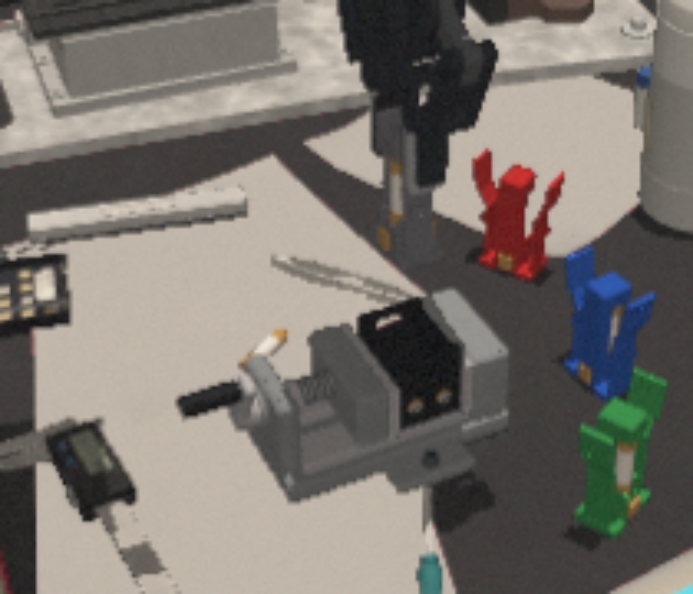

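The carrier hangs upright at (405,200), with the base seated in the vise and the bystanders unmoved. I'll do one numeric check of the crank and then hand in.

```bash
python3 - <<'E'
from h import *
im,W=cloud('side')
p=W[np.isfinite(W).all(-1)]
v=np.stack([(p-O)@vx,(p-O)@vy,p[:,2]],1)*1000
q=v[(v[:,0]>-135)&(v[:,0]<-104)&(abs(v[:,1])<50)&(v[:,2]>30)&(v[:,2]<95)]
print(len(q),np.percentile(q,[5,50,95],axis=0).round(1).tolist())
c=v[(v[:,0]>-8)&(v[:,0]<26)&(abs(v[:,1])<32)&(v[:,2]>62)&(v[:,2]<80)];print('base top',np.percentile(c[:,2],[50,95]).round(1))
ok=np.percentile(q[:,2],95)>74
if ok: print(hand_in())
E
```

```text
122 [[-129.6, -24.1, 74.0], [-117.4, -21.6, 80.7], [-104.9, -15.2, 83.5]]
base top [66.2 68.9]
the job is handed in; nothing more can be done
None
```

The job is handed in: the base is clamped in the vise and the carrier is drawn out, held upright by its pinched catches 10 cm above its seat. The crank reached 23 N at 2.40 rad but sprang back to about 2.07 rad when I let go, below the 2.15 rad given for a firm clamp, though the base did not lift during the draw.

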